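# Load the green stone cassette into the reader and clamp it home

### The arm

A 6-joint arm with a two-finger parallel gripper is mounted at the origin on the work surface. World frame = base frame: x ahead of the robot, y to its left, z up, the work surface at z = 0. Lengths are in m, angles in rad, forces in N, time in s.
With the tool pointing down it reaches from about 0.275 to 0.85 m from the base axis. Payload 5.2 kg.
Tool frame: the origin (TCP) lies midway between the tips of the shut fingers; the grasp point (between the pads) lies 19 mm behind it; z points along the fingers, y is the line along which they close (so a half turn about z gives the same grasp; the last joint's range is limited). The gripper opens to 85 mm and grips with 20 to 120 N. Pads are 22 mm wide; open, the fingers measure 114 mm over their backs; the gripper's body (76 mm by 85 mm) begins 54 mm behind the grasp point. The pads swing forward as they close: fully open they stand 13 mm farther back than shut.
Start: joints at [-1.323, 0.259, 1.535, -0, 1.348, -0.203], TCP at [0.24, -0.495, 0.231] pointing down, gripper open.
Joint ranges: [-3.14, 3.14], [-0.91, 2.08], [0.19, 2.58], [-1.22, 4.36], [0.22, 2.71], [-3.12, 3.12]. Speed limits (rad/s): [2.57, 2.57, 3.14, 3.14, 3.14, 3.14].

### API

Orientations are given as [roll, pitch, yaw] about the fixed x, y, z axes, in that order (R = Rz(yaw) Ry(pitch) Rx(roll)).
In Python, from bench import status, viewer, robot gives the robot as it stands.
- The arm moves only by the tool jog_arm, never from a script. Its argument "steps" is one flat list of numbers, 7 for each row, row after row: the shift along the tool's x, y, z each as a share of 10 cm, from -1 to 1, then the turn, a rotation vector about the tool's x, y, z each as a share of 180 degrees, from -1 to 1, then the gripper's target within -1 to 1 (fully open at 1, half-way at 0, shut at -1). A call has 1 to 8 rows; each row is the pose to reach, as a shift and turn from the pose commanded when the call began, along the tool's axes at that moment, turning the shorter way round; what a row does not reach only later rows make up. A row lasts 1/10 s, in which the tool goes at most 50 mm and 8.59 degrees, less where a joint would pass 70% of its speed; a pose out of reach is approached as far as the arm can. A call with a number of a shift or a turn outside -1 to 1 is refused whole. A call with a gripper value outside its range is refused whole. The fingers move at their own pace and stop on an object; "newtons" is the grip in N (left out, the last holds). Time passes only in rows, so rows that repeat a pose let the fingers close. It gives the time, the measured TCP pose, the force, the opening and the grip force at its end, in the units of the state.
- status.get_obs(): the state, without advancing time (a new reading comes with each control period).
- viewer.capture(name): name is "side" or "top" or "wrist"; returns a dict with "frame" (400x640x3 uint8, red, green, blue), "fov_y" (degrees; the focal length in pixels is half the picture's height over the tangent of half this angle, whatever the lens; pixels are square), "cx", "cy" (the principal point, pixels), "extrinsics" (4x4, takes a point from world to camera coordinates). Camera axes: x right, y up, looking along -z (the intrinsics and any distortion apply to the point x, -y, -z); pixel columns grow to the right and rows downward; lengths in m; the calibration is good to about 2 mm. A picture is of the moment at which its call begins. There is no depth.
- robot.job_done(): hands the job in; it is judged then, once.
Trained networks look in a picture, given as the dict that the camera call returned (one of the last four; its "shot" number tells which), for a name from the list of things; names that differ only in an ending like _2 or _b are one class to them, and where a whole thing is asked for, a point or a joint stands for the part that bears it (a point fixed in the world has none). Each returns a list of dicts, best first, with "p" (0 to 1); they miss things now and then, are a little off and sometimes report something else, mostly with a low value. They report only what shows in the picture. A call takes as long as a camera call. They do not tell look-alikes from the thing itself.
- viewer.find_in(label, picture): "at" ([column, row] in pixels, amid what is visible of it).
- viewer.regions_of(label, picture): "region" (400x640 bool, what is visible of it) and "at" ([column, row] in pixels, amid what is visible of it).
The state is a dict: "clock": time; "joints": joint angles; "qvel": joint speeds; "joint_torque": joint torques, N m; "tool_pos": TCP position; "tool_rot": TCP orientation; "force": force on the tool from outside, world axes, zero at the start; "wrist_torque": the same for the moment, N m; "opening": finger opening in m; "grasp_force": force on a finger pad.
Only numpy, scipy, OpenCV 4.12 (cv2) and the standard library are available. Lean on these libraries where they do the work, as an engineer would, in place of code of your own. Each camera call takes 0.05 s, during which the arm holds its last target. There are 200 camera calls.

### The job

Put the cassette of green stones into the sloping cradle of the stone reader without ramming it and let go of it. Then swing the red-handled clamp over, without slamming it, and press it right down to its stop so that the cassette is driven fully home. Leave the amber cassette and the jar where they are.

Things in the scene. Friction and masses are not known exactly. Their poses are not given: they have to be found in the camera images.
- green_centre (a point): Cassette of green stones, loose, 0.2-0.3 kg: clear box on black base, 70 (its x) x 100 (y) x 40 mm tall, plus a black upright grip fin mid-top, 14 (x) x 60 (y) x 30 mm tall; 70 mm tall in all. Fits the cradle either way round (half turn about z). Point: its centre, 35 mm above the underside; fin from 5 to 35 mm above this point. z is up. Stands upright on the table at the start.
- amber_centre (a point): The other cassette: same shape, size, point and axes, but with amber stones. It stands 13 to 24 cm from the green one; not to be moved. Which of the two stands nearer the reader varies.
- jar_centre (a point): A loose green glass jar with a white cap, 64 mm across, 95 mm tall, on the table; not to be moved. Point: half-way up.
- cradle (a point): Black pocket with yellow flared lip on the white reader, tipped 20 degrees: z points out of the mouth (up and towards the robot), x up the slope to the clamp's hinge, y across. Origin: centre of the underside of a fully home cassette. Inside 72.4 (x) x 102.4 mm (y), so 1.2 mm play a side; walls to z = 31 mm, lip flares out 2.3 mm up to z = 34 mm. Cassette x lies along cradle x.
- reader: The bench instrument carrying cradle and clamp, fixed to the table, 205 mm (x) x 190 mm (y); origin on the table, 72 mm below the cradle's origin; z up, x away from the robot side. Its two grey hinge posts stand in cradle coordinates at x 75 to 105 mm, y +-(73 to 83) mm, up to z = 91 mm.
- ejector (a joint): How far the cradle's sprung floor plate is pressed, m: 0 up, 0.010 with the cassette fully home under the shut clamp, 0.012 its own end. It pushes up with 4 N at 0 and 14 N at 0.010. A cassette just put in and let go is not heavy enough to press it and stands 10 mm proud: underside at cradle z = 10 mm, fin top at 80 mm.
- clamp (a joint): Clamp angle, rad: 0 shut at its stop, grows as it opens up and back (turns about cradle +y); starts open at 1.65 to 2.0. Stiff hinge (1.1 N m): it stays where it is left; shutting takes up to about 15 N at the handle. A bail: two 12 mm round steel arms at y = +-64 mm, joined 85 mm from the hinge by a bar with a rubber presser, which meets the proud fin's top at about 0.12 rad.
- handle (a point): Red handle of the clamp: round bar 16 mm thick along its y (parallel to cradle y), 116 mm free between the two arms, 170 mm from the hinge. Origin: middle of the bar. x points to the hinge, z is up when shut. Free space of 35 mm all round it between the arms. Shut, it lies at x -85, y 0, z 75 mm of the cradle frame.
- clamp_hinge (a point): Middle of the clamp's hinge axis, which runs along cradle y, at x 85, y 0, z 75 mm of the cradle frame.
Not all that is in view belongs to the job. Leave any blue or turquoise look-alike of the part that bears green_centre alone.

How it is judged:
On the way, in this order (a step that is already met when the one before it is completed fails the run):
1. the green cassette stands in the cradle's pocket, let go, with the clamp still open (z of green_centre in the frame of cradle between 0.03 and 0.053 m and x of green_centre in the frame of cradle between -0.005 and 0.005 m and y of green_centre in the frame of cradle between -0.005 and 0.005 m and angle between the z axis of green_centre and the z axis of cradle, either way round below 0.12 rad and angle between the x axis of green_centre and the x axis of cradle, either way round below 0.12 rad and value of joint clamp above 0.6 rad and contact force between the fingers and anything else below 0.3 N), for 0.2 s.
2. the clamp is shut to its stop and the cassette is driven home (value of joint clamp below 0.035 rad and value of joint ejector above 0.0075 m and z of green_centre in the frame of cradle below 0.038 m), for 0.2 s.
At the end, for the whole second after the job is handed in: The clamp is shut to within 0.035 rad of its stop and at rest, the ejector is pressed more than 7.5 mm, the green cassette is within 3 mm of fully home, centred within 4 mm and square to the cradle within 0.06 rad; the amber cassette and the jar are within 30 mm of where they were (all of step 2 and z of green_centre in the frame of cradle above 0.03 m and x of green_centre in the frame of cradle between -0.004 and 0.004 m and y of green_centre in the frame of cradle between -0.004 and 0.004 m and angle between the z axis of green_centre and the z axis of cradle, either way round below 0.06 rad and angle between the x axis of green_centre and the x axis of cradle, either way round below 0.06 rad and velocity of joint clamp between -0.05 and 0.05 rad/s and distance of each of amber_centre, jar_centre from where it was at the start of the episode below 0.03 m); the robot touches nothing.
It fails at once if the clamp is slammed: it shuts faster than 2.5 rad/s (velocity of joint clamp below -2.5 rad/s).
It fails at once if the cassette is rammed: more than 80 N between it and the reader (contact force between green and reader above 80 N).
It fails at once if the amber cassette is disturbed (moved more than 30 mm) (distance of amber_centre from where it was at the start of the episode above 0.03 m).
It fails at once if the jar is disturbed (moved more than 30 mm) (distance of jar_centre from where it was at the start of the episode above 0.03 m).
It also fails if it takes over 72 s, if anything falls off the work surface, if the arm or the gripper's body presses on something with over 40 N, if the wrist force passes 120 N, or if a joint passes its speed limit or range.

## Working session

There is one attempt and no reset: what is moved stays moved. The work goes in short steps, Python scripts to look and compute and a tool call to move; the robot and the scene stay as the last step left them, time stands still between calls to the robot, and variables do not carry over. Pictures are saved under pics/ and viewed, at most 10 in all, crops included, and the job is handed in when it is done.

Besides the shell and the picture viewer there is one more tool, called after "Call:" by a JSON object that holds its "method" and its "body", one argument or row to a line. jog_arm: Moves the arm, as the interface text tells. Its arguments: {"type":"object","properties":{"steps":{"type":"array"},"newtons":{"type":"number"}},"required":["steps"]}

```bash
mkdir -p pics; ls; cat > h.py <<'E'
import numpy as np, cv2
from bench import status, viewer, robot
def save(c,n): cv2.imwrite('pics/'+n+'.png',c['frame'][:,:,::-1])
def K(c):
    f=200/np.tan(np.radians(c['fov_y'])/2); return f,c['cx'],c['cy']
def proj(c,P):
    P=np.atleast_2d(P);E=np.array(c['extrinsics']);f,cx,cy=K(c)
    q=P@E[:3,:3].T+E[:3,3]; return np.c_[cx+f*q[:,0]/-q[:,2],cy-f*q[:,1]/-q[:,2]]
def ray(c,px):
    E=np.array(c['extrinsics']);f,cx,cy=K(c);R=E[:3,:3]
    d=R.T@np.array([(px[0]-cx)/f,-(px[1]-cy)/f,-1]); return -R.T@E[:3,3],d/np.linalg.norm(d)
def atz(c,px,z):
    o,d=ray(c,px); return o+d*(z-o[2])/d[2]
E
python3 - <<'E'
from h import *
print(status.get_obs())
for n in ['side','top','wrist']:
    c=viewer.capture(n); save(c,n+'0'); print(n,{k:v for k,v in c.items() if k!='frame'})
    for l in ['green_centre','amber_centre','jar_centre','cradle','reader','handle','clamp_hinge']:
        print(l,[(np.round(d['at'],1),round(d['p'],2)) for d in viewer.find_in(l,c)])
a=cv2.imread('pics/side0.png');b=cv2.imread('pics/top0.png')
E
```

```text
pics
{'clock': 0.0, 'joints': array([-1.32277070e+00,  2.59352321e-01,  1.53611052e+00,  1.98459999e-05,
        1.34800612e+00, -2.02817005e-01]), 'qvel': array([ 0.00146575, -0.00154051,  0.0004365 , -0.00017251, -0.00218043,
        0.00104055]), 'joint_torque': array([-2.59015433e-04, -4.46035123e+01, -2.90573072e+01, -2.85826090e-04,
        1.19199115e-02, -3.52740506e-05]), 'tool_pos': array([ 0.23953162, -0.49449923,  0.23045868]), 'tool_rot': array([-3.13975871e+00, -3.96893181e-04,  4.50837861e-01]), 'force': array([ 0.28238783,  0.15121196, -0.19647977]), 'wrist_torque': array([-0.06040657, -0.01715397, -0.04227999]), 'grasp_force': 0.0, 'opening': 0.08536932408792021}
side {'fov_y': 53.93985216597175, 'cx': 322.9648586987634, 'cy': 194.16677014919776, 'extrinsics': array([[-0.78692501, -0.61701588, -0.00635871,  0.53683176],
       [ 0.42276158, -0.54662754,  0.72282154, -0.19404377],
       [-0.44946821,  0.56611813,  0.69100549, -1.11264665],
       [ 0.        ,  0.        ,  0.        ,  1.        ]]), 'shot': 1}
green_centre [(array([285.1, 338.7]), 0.94), (array([37
[... 854 characters left out ...]
ray([337.8, 144.8]), 0.59)]
cradle [(array([476.4, 171.5]), 0.69), (array([515.5, 163. ]), 0.18)]
reader [(array([474.9, 170.9]), 0.82)]
handle [(array([516.2, 162.5]), 0.72), (array([478.1, 169.1]), 0.29)]
clamp_hinge [(array([515.7, 165.3]), 0.98)]
wrist {'fov_y': 61.488450321524496, 'cx': 321.77664813867756, 'cy': 196.41881877076128, 'extrinsics': array([[ 0.43552346, -0.9001746 , -0.00223685, -0.5499973 ],
       [ 0.85537918,  0.41462207, -0.31050764,  0.04095232],
       [ 0.28043854,  0.13332001,  0.95056825, -0.38150496],
       [ 0.        ,  0.        ,  0.        ,  1.        ]]), 'shot': 3}
green_centre []
amber_centre []
jar_centre []
cradle []
reader []
handle []
clamp_hinge []
```

View pics/top0.png

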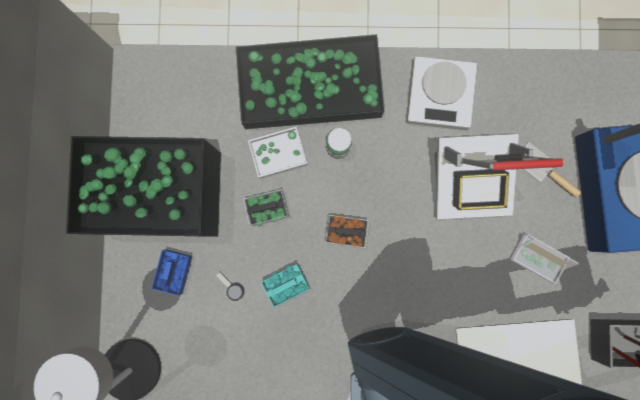

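View pics/side0.png

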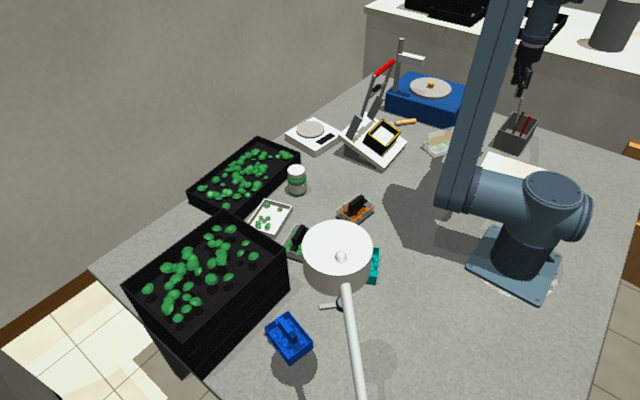

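The top view shows these candidates:
- Dark-finned box with green stones at (266,208).
- Blue box at (172,272) and turquoise box at (285,284), both look-alikes.
- Amber cassette at (347,230).
- White tray with green bits at (278,152) and a pale box at (541,258).

I choose (266,208): green stones with a black fin. The reader is at (477,175) with its yellow lip at (482,190), and the red handle runs from (495,165) to (562,161). Next is a close crop and a model fit.

```bash
cat > fit.py <<'E'
from h import *
from scipy.optimize import minimize
from scipy.spatial.transform import Rotation as Ro
def boxpts(): 
    s=np.array([[a,b] for a in(-1,1) for b in(-1,1)])
    return [np.r_[np.c_[s*[.035,.05],[-.035]*4],np.c_[s*[.035,.05],[.005]*4]], np.r_[np.c_[s*[.007,.03],[.005]*4],np.c_[s*[.007,.03],[.035]*4]]]
def mask(c,R,t):
    m=np.zeros((800,1280),np.uint8)
    for b in boxpts():
        p=proj(c,b@R.T+t); cv2.fillConvexPoly(m,cv2.convexHull(np.round((p+.5)*2*16).astype(np.int32)),1,shift=4)
    return m.astype(bool)
def fitcass(obs,x0):
    # obs: list of (cap, region)
    big=[(c,cv2.resize(r.astype(np.uint8),(1280,800),interpolation=cv2.INTER_NEAREST).astype(bool)) for c,r in obs]
    def cost(v):
        R=Ro.from_euler('z',v[2]).as_matrix(); e=0
        for c,r in big:
            m=mask(c,R,[v[0],v[1],.035]); e+=1-(m&r).sum()/(m|r).sum()
        return e/len(big)
    best=None
    for y in np.arange(-1.5,1.6,.25):
        o=minimize(cost,[x0[0],x0[1],y],method='Nelder-Mead',options=dict(initial_simplex=np.array([[x0[0],x0[1],y],[x0[0]+.01,x0[1],y],[x0[0],x0[1]+.01,y],[x0[0],x0[1],y+.15]]),maxiter=120))
        if best is None or o.fun<best.fun: best=o
    return best.x,best.fun
E
python3 - <<'E'
from fit import *
c=viewer.capture('top'); s=viewer.capture('side')
for l,px in [('green_centre',(266,208)),('amber_centre',(347,230))]:
    rs=[d for d in viewer.regions_of(l,c)]
    d=min(rs,key=lambda d:np.hypot(*(np.array(d['at'])-px)))
    print(l,d['at'],d['p'],d['region'].sum(), fitcass([(c,d['region'])],atz(c,px,.04)[:2]))
print('jar',atz(c,(337.8,144.8),.05))
# yellow lip
for n,i in(('top',c),('side',s)):
    h=cv2.cvtColor(i['frame'],cv2.COLOR_RGB2HSV); m=cv2.inRange(h,(20,120,80),(35,255,255))
    k,lab,st,ce=cv2.connectedComponentsWithStats(m)
    j=1+np.argmax(st[1:,4]);print(n,st[j],ce[j]);
    pts=np.argwhere(lab==j)[:,::-1].astype(np.float32); print(cv2.boxPoints(cv2.minAreaRect(pts)))
a=cv2.resize(c['frame'][170:250,220:320],None,fx=4,fy=4,interpolation=cv2.INTER_CUBIC)
b=cv2.resize(s['frame'][30:180,330:430],None,fx=3.5,fy=3.5,interpolation=cv2.INTER_CUBIC)
o=np.zeros((525,750,3),np.uint8);o[:320,:400]=a;o[:525,400:750]=b
save(dict(frame=o),'crop1')
E
```

```text
green_centre [266.2, 206.5] 0.55 1141 (array([0.51667176, 0.32555347, 0.26708441]), np.float64(0.06321243523316067))
amber_centre [349.7, 230.7] 0.65 1114 (array([ 0.46129318,  0.1200822 , -0.12158228]), np.float64(0.05146901136607329))
jar [0.67468722 0.1444293  0.05      ]
top [462 206  42   3  45] [483.         206.82222222]
[[461.96414 207.17548]
 [502.9736  205.39246]
 [503.02078 206.47736]
 [462.01132 208.26038]]
side [368 119  32  28 124] [383.9516129  132.91129032]
[[367.08002 133.56001]
 [379.92004 116.44002]
 [400.08002 131.56001]
 [387.24    148.68001]]
```

View pics/crop1.png

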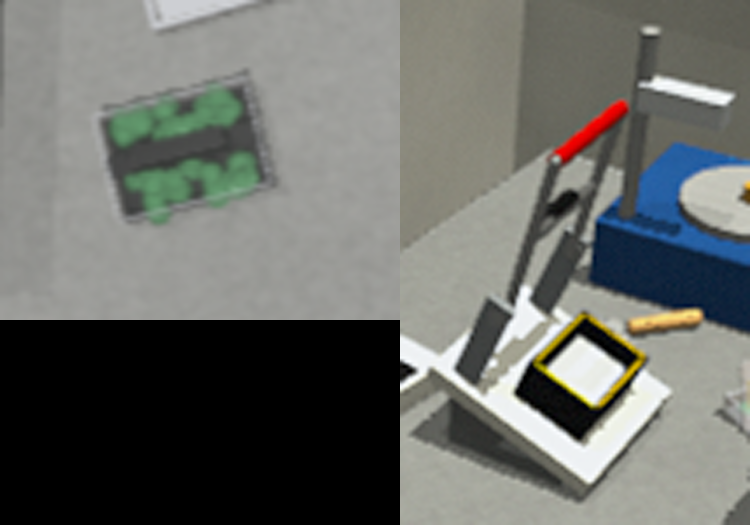

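The crop confirms it: green stones, black fin along the long axis, at about top (266,208). The cradle is empty and the clamp is open. Next I plan a wrist view of the reader on the way across.

```bash
cat >> fit.py <<'E'
def Rt(rpy): return Ro.from_euler('xyz',rpy).as_matrix()
def plan(Rg,pg,ob=None):
    """shift & turn (shares) from the present pose to the goal"""
    ob=ob or status.get_obs(); R=Rt(ob['tool_rot']);p=ob['tool_pos']
    return np.round(np.r_[R.T@(pg-p)/.1, Ro.from_matrix(R.T@Rg).as_rotvec()/np.pi],3)
def down(yaw): return Rt([np.pi,0,yaw])
def Rc(yaw): return Ro.from_euler('z',yaw).as_matrix()@Ro.from_euler('y',-np.radians(20)).as_matrix()
def lipmask(c,v,w=.004):
    R=Rc(v[2]);m=np.zeros((1600,2560),np.uint8)
    s=np.array([[-1,-1],[-1,1],[1,1],[1,-1]])
    for hx,hy,val in((.0385+w,.0535+w,1),(.0385-.0023,.0535-.0023,0)):
        z=.034 if val else .031
        p=proj(c,np.c_[s*[hx,hy],[z]*4]@R.T+[v[0],v[1],.072])
        cv2.fillConvexPoly(m,np.round((p+.5)*4*16).astype(np.int32),val,shift=4)
    return cv2.resize(m.astype(np.float32),(640,400),interpolation=cv2.INTER_AREA)
E
python3 - <<'E'
from fit import *
c=viewer.capture('wrist');ob=status.get_obs();R=Rt(ob['tool_rot'])
o,d=ray(c,(c['cx'],c['cy']));print('cam in tool',R.T@(o-ob['tool_pos']),R.T@d)
c=viewer.capture('top');P=atz(c,(482,190),.104);print(P)
cr=P-[-.034*np.sin(.349),0,0];print('cradle',cr)
# corner directions
a=atz(c,(461,207.7),.09);b=atz(c,(503,205.9),.09);print(a,b,np.arctan2(*(a-b)[:2]*[-1,1]))
E
```

```text
cam in tool [ 0.07940535  0.00086139 -0.14282328] [-0.31050544 -0.0021485   0.95056918]
[ 0.56126995 -0.19603213  0.104     ]
cradle [ 0.57289653 -0.19603213  0.104     ]
[ 0.51939204 -0.15080085  0.09      ] [ 0.525502  -0.2505389  0.09     ] 0.061183546594203976
```

Call:
{"method": "jog_arm", "body": {
  "steps": [1,-0.45,0,0,0,-0.366,1,1,-0.45,0,0,0,-0.366,1,1,-0.45,0,0,0,-0.366,1,1,-0.45,0,0,0,-0.366,1,1,-0.45,0,0,0,-0.366,1,1,-0.45,0,0,0,-0.366,1,1,-0.45,0,0,0,-0.366,1,1,-0.45,0,0,0,-0.366,1]
}}

```text
clock: 2.3
tool_pos: [0.3101, -0.4109, 0.2314]
tool_rot: [3.142, 0.0, 1.606]
force: [0.1, -0.3, -0.1]
opening: 0.0856
grasp_force: 0.0
```

Call:
{"method": "jog_arm", "body": {
  "steps": [0.5,0.45,-0.1,0,0,0,1,1,0.9,-0.1,0,0,0,1,1,0.9,-0.1,0,0,0,1,1,0.9,-0.1,0,0,0,1]
}}

```text
clock: 2.7
tool_pos: [0.3992, -0.3051, 0.2417]
tool_rot: [3.14, -0.001, 1.605]
force: [0.2, -0.7, 1.1]
opening: 0.0853
grasp_force: 0.0
```

Call:
{"method": "jog_arm", "body": {
  "steps": [0.5,0.45,-0.1,0,0,0,1,1,0.9,-0.1,0,0,0,1,1,0.9,-0.1,0,0,0,1,1,0.9,-0.1,0,0,0,1]
}}

```text
clock: 3.1
tool_pos: [0.486, -0.2032, 0.2515]
tool_rot: [3.14, -0.001, 1.605]
force: [0.5, -0.8, -1.0]
opening: 0.0852
grasp_force: 0.0
```

```bash
python3 - <<'E'
from fit import *
ob=status.get_obs();print(ob['clock'],ob['tool_pos'],ob['tool_rot'],ob['joints'])
c=viewer.capture('wrist');save(c,'w1')
for l in ['cradle','handle','clamp_hinge']: print(l,[(np.round(d['at'],1),round(d['p'],2)) for d in viewer.find_in(l,c)])
h=cv2.cvtColor(c['frame'],cv2.COLOR_RGB2HSV); m=cv2.inRange(h,(18,110,60),(38,255,255))
print(m.astype(bool).sum())
t=cv2.GaussianBlur((m>0).astype(np.float32),(0,0),2)
def cost(v):
    q=cv2.GaussianBlur(lipmask(c,v,.002),(0,0),2); return ((q-t)**2).sum()/(t**2).sum()
best=None
for y0 in(-.04,.06,.16):
    s0=np.array([.573,-.196,y0]);o=minimize(cost,s0,method='Nelder-Mead',options=dict(initial_simplex=np.array([s0,s0+[.015,0,0],s0+[0,.015,0],s0+[0,0,.1]]),maxiter=200))
    if best is None or o.fun<best.fun:best=o
print(best.x,best.fun)
f=c['frame'].copy()
R=Rc(best.x[2])
for z,hx,hy in((.034,.0385,.0535),(0.031,.0362,.0512)):
    P=np.array([[-1,-1],[-1,1],[1,1],[1,-1]])*[hx,hy]
    p=proj(c,np.c_[P,[z]*4]@R.T+[*best.x[:2],.072]); cv2.polylines(f,[np.round(p).astype(np.int32)],True,(255,0,255),1)
save(dict(frame=f),'w1o')
E
```

```text
3.1 [ 0.48597127 -0.20315718  0.25150522] [ 3.14025797e+00 -6.40986838e-04  1.60488831e+00] [-6.08806047e-01  2.02907270e-01  1.55759466e+00  1.33735270e-03
  1.38040694e+00 -6.43150240e-01]
cradle [(array([486.3, 167.2]), 0.75)]
handle [(array([585.3, 226.7]), 0.56)]
clamp_hinge [(array([589.4, 223.7]), 0.67)]
2534
[ 0.56869419 -0.19755421  0.06290569] 0.1668258160352707
```

View pics/w1o.png

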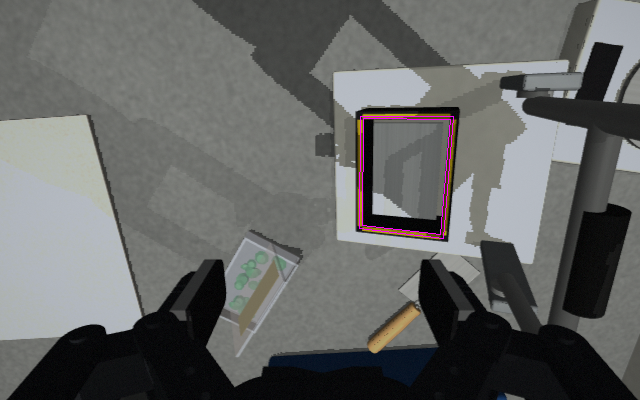

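The fitted outline sits on the yellow lip at (360-458, 112-238); only the shaded top edge is missing from the mask. I refit with a looser colour threshold, adding the top and side views, then plan the move to the cassette.

```bash
cat >> fit.py <<'E'
def ymask(c,v,lo=(14,80,25)):
    h=cv2.cvtColor(c['frame'],cv2.COLOR_RGB2HSV); m=cv2.inRange(h,lo,(40,255,255))>0
    z=cv2.dilate((lipmask(c,v,.004)>0).astype(np.uint8),np.ones((7,7)))>0
    return (m&z).astype(np.float32)
def fitlip(cs,v0,w=.002,s=1.5,n=2):
    v=np.array(v0)
    for _ in range(n):
        ts=[cv2.GaussianBlur(ymask(c,v),(0,0),s) for c in cs]
        def cost(u): return sum(((cv2.GaussianBlur(lipmask(c,u,w),(0,0),s)-t)**2).sum()/(t**2).sum() for c,t in zip(cs,ts))
        o=minimize(cost,v,method='Nelder-Mead',options=dict(initial_simplex=np.array([v,v+[.004,0,0],v+[0,.004,0],v+[0,0,.03]]),maxiter=150)); v=o.x
    return v,o.fun
E
python3 - <<'E'
from fit import *
v0=[.5687,-.1976,.063]
w,t,s=[viewer.capture(n) for n in('wrist','top','side')]
for k,cs in dict(w=[w],t=[t],s=[s],all=[w,t,s]).items():
    for wd in (.001,.003): print(k,wd,fitlip(cs,v0,wd))
for g in ([.517,.30,.25],): print(plan(down(1.838),np.array(g)))
E
```

```text
w 0.001 (array([ 0.56880721, -0.1973288 ,  0.06563228]), np.float64(0.14328651130199432))
w 0.003 (array([ 0.56864226, -0.19752869,  0.06987383]), np.float64(0.047499172389507294))
t 0.001 (array([ 0.57005897, -0.19768461,  0.06743268]), np.float64(0.16428980231285095))
t 0.003 (array([ 0.57029511, -0.19723139,  0.07517441]), np.float64(0.0452754944562912))
s 0.001 (array([ 0.56582038, -0.19156186,  0.04370186]), np.float64(0.45399191975593567))
s 0.003 (array([ 0.56690007, -0.19062292,  0.04186789]), np.float64(0.25117185711860657))
all 0.001 (array([ 0.56874735, -0.19745349,  0.06509231]), np.float64(0.8542129397392273))
all 0.003 (array([ 0.56886925, -0.19726232,  0.07145619]), np.float64(0.4837397336959839))
[ 5.058  0.478  0.012 -0.     0.    -0.076]
```

Call:
{"method": "jog_arm", "body": {
  "steps": [0.5,0.05,0,0,0,0,1,1,0.1,0,0,0,0,1,1,0.1,0,0,0,0,1]
}}

```text
clock: 3.75
tool_pos: [0.4904, -0.1012, 0.2515]
tool_rot: [-3.142, -0.003, 1.604]
force: [0.5, -0.4, 0.5]
opening: 0.0854
grasp_force: 0.0
```

Call:
{"method": "jog_arm", "body": {
  "steps": [0.5,0.05,0,0,0,0,1,1,0.1,0,0,0,0,1,1,0.1,0,0,0,0,1]
}}

```text
clock: 4.05
tool_pos: [0.4977, -0.0011, 0.2515]
tool_rot: [3.141, -0.002, 1.605]
force: [-0.9, -0.4, -0.0]
opening: 0.0855
grasp_force: 0.0
```

Call:
{"method": "jog_arm", "body": {
  "steps": [0.5,0.05,0,0,0,0,1,1,0.1,0,0,0,0,1,1,0.1,0,0,0,0,1]
}}

```text
clock: 4.35
tool_pos: [0.505, 0.0987, 0.2514]
tool_rot: [3.141, -0.002, 1.605]
force: [-0.1, -1.2, -0.7]
opening: 0.0856
grasp_force: 0.0
```

Call:
{"method": "jog_arm", "body": {
  "steps": [0.5,0.05,0,0,0,0,1,1,0.1,0,0,0,0,1,1,0.1,0,0,0,0,1]
}}

```text
clock: 4.65
tool_pos: [0.5124, 0.1985, 0.2512]
tool_rot: [3.141, -0.002, 1.605]
force: [0.5, 0.6, 0.1]
opening: 0.0851
grasp_force: 0.0
```

Call:
{"method": "jog_arm", "body": {
  "steps": [0.5,0.05,0.1,0,0,-0.038,1,1,0.1,0.2,0,0,-0.075,1,1,0.1,0.3,0,0,-0.075,1,1,0.1,0.3,0,0,-0.075,1,1,0.1,0.3,0,0,-0.075,1]
}}

```text
clock: 5.15
tool_pos: [0.5195, 0.2934, 0.2211]
tool_rot: [-3.14, 0.001, 1.834]
force: [0.0, -0.1, 0.8]
opening: 0.0854
grasp_force: 0.0
```

```bash
python3 - <<'E'
from fit import *
ob=status.get_obs();print(ob['clock'],ob['tool_pos'],ob['tool_rot'])
c=viewer.capture('wrist');t=viewer.capture('top')
px=proj(c,[.517,.3255,.04])[0];print(px)
rs=viewer.regions_of('green_centre',c)
print([(np.round(d['at']),round(d['p'],2)) for d in rs])
d=min(rs,key=lambda d:np.hypot(*(np.array(d['at'])-px)))
v,fu=fitcass([(c,d['region'])],[.517,.3255]);print(v,fu)
f=c['frame'].copy();m=cv2.resize(mask(c,Ro.from_euler('z',v[2]).as_matrix(),[*v[:2],.035]).astype(np.uint8),(640,400))
cs,_=cv2.findContours(m,0,2);cv2.drawContours(f,cs,-1,(255,0,255),1)
R=Ro.from_euler('z',v[2]).as_matrix()
p=proj(c,boxpts()[1][4:][[0,1,3,2]]@R.T+[*v[:2],.035]);cv2.polylines(f,[np.round(p).astype(np.int32)],True,(255,0,0),1)
save(dict(frame=f),'w2')
yaw=v[2]+np.pi/2
print(plan(down(yaw),np.array([*v[:2],.045])))
E
```

```text
5.15 [0.51948367 0.29338802 0.22106781] [-3.14043727e+00  1.07941677e-03  1.83405864e+00]
[328.47074034 138.87445854]
[(array([127., 135.]), 0.82), (array([329., 136.]), 0.58)]
[0.51472547 0.32448921 0.26581449] 0.02288417284581945
[ 3.100e-01  2.800e-02  1.772e+00  0.000e+00  0.000e+00 -1.000e-03]
```

View pics/w2.png

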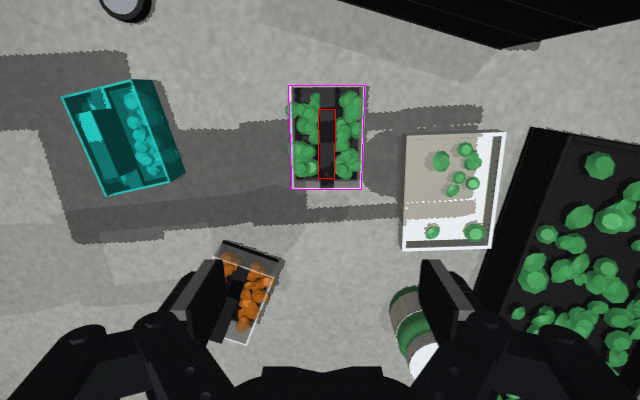

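The outline matches the green cassette at (327,137), with the fin in red centred on it. I descend with the gripper half open.

Call:
{"method": "jog_arm", "body": {
  "steps": [0.15,0,0.4,0,0,0,0,0.31,0.03,0.8,0,0,0,0,0.31,0.03,1,0,0,0,0,0.31,0.03,1,0,0,0,0]
}}

```text
clock: 5.7
tool_pos: [0.512, 0.3247, 0.1185]
tool_rot: [-3.135, 0.001, 1.835]
force: [-0.2, -0.7, -0.6]
opening: 0.0428
grasp_force: 0.0
```

Call:
{"method": "jog_arm", "body": {
  "steps": [0,0,0.3,0,0,0,0,0,0,0.5,0,0,0,0,0,0,0.7,0,0,0,0,0,0,0.78,0,0,0,0,0,0,0.78,0,0,0,0]
}}

```text
clock: 6.2
tool_pos: [0.5143, 0.3257, 0.0438]
tool_rot: [-3.142, 0.0, 1.835]
force: [0.3, 0.1, -0.7]
opening: 0.0426
grasp_force: 0.0
```

```bash
python3 - <<'E'
from fit import *
ob=status.get_obs();print(ob['clock'],ob['tool_pos'],ob['tool_rot'],ob['force'],ob['opening'])
print(plan(down(.2658+np.pi/2),np.array([.5147,.3245,.043])))
E
```

```text
6.2 [0.51430812 0.3256608  0.04375481] [-3.14152802e+00  1.06520950e-04  1.83525136e+00] [ 0.26501432  0.07160656 -0.73233813] 0.042600201884436646
[-0.012  0.001  0.008 -0.     0.    -0.   ]
```

Call:
{"method": "jog_arm", "body": {
  "steps": [0,0,0,0,0,0,-1,0,0,0,0,0,0,-1,0,0,0,0,0,0,-1,0,0,0,0,0,0,-1,0,0,0,0,0,0,-1,0,0,0,0,0,0,-1],
  "newtons": 60
}}

```text
clock: 6.8
tool_pos: [0.5154, 0.3267, 0.0451]
tool_rot: [3.138, -0.0, 1.836]
force: [0.6, -0.8, 6.6]
opening: 0.0126
grasp_force: 60.5
```

Call:
{"method": "jog_arm", "body": {
  "steps": [0,0,-0.2,0,0,0,-1,0,0,-0.5,0,0,0,-1,0,0,-1,0,0,0,-1,0,0,-1,0,0,0,-1]
}}

```text
clock: 7.2
tool_pos: [0.5176, 0.3281, 0.1505]
tool_rot: [3.129, -0.002, 1.837]
force: [0.7, 1.1, -1.6]
opening: 0.0128
grasp_force: 59.6
```

Call:
{"method": "jog_arm", "body": {
  "steps": [0,0,-0.5,0,0,0,-1,0,0,-1,0,0,0,-1,0,0,-1,0,0,0,-1]
}}

```text
clock: 7.5
tool_pos: [0.517, 0.3278, 0.2511]
tool_rot: [3.128, -0.002, 1.837]
force: [1.9, -0.2, -2.4]
opening: 0.0127
grasp_force: 59.8
```

```bash
python3 - <<'E'
from fit import *
ob=status.get_obs();print(ob['clock'],ob['tool_pos'],ob['tool_rot'],ob['force'],ob['opening'],ob['grasp_force'])
c=viewer.capture('wrist');save(c,'w3')
v=[.5688,-.1975,.068]
# goal tool frame in the cradle: tool z=-cradle z, tool x=cradle y, tool y=cradle x
G=Rc(v[2])@np.array([[0,1,0],[1,0,0],[0,0,-1.]]);print(np.linalg.det(G))
o=np.array([*v[:2],.072])
for z in(.2,.1): 
    p=o+Rc(v[2])@[0,0,z+.008+.0]; print(z,p,plan(G,p))
E
```

```text
7.5 [0.51703712 0.32781318 0.25107562] [ 3.12801778e+00 -1.68633855e-03  1.83659450e+00] [ 1.91045619 -0.22929085 -2.41925066] 0.012680368851127659 59.83728110790253
0.9999999999999998
0.2 [ 0.49782422 -0.20233381  0.26745607] [-5.062 -1.559 -0.22  -0.108 -0.012  0.062]
0.1 [ 0.53194719 -0.20000986  0.1734868 ] [-5.13  -1.232  0.722 -0.108 -0.012  0.062]
```

View pics/w3.png

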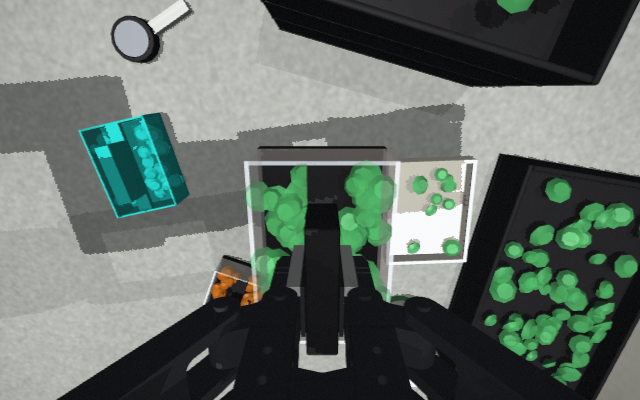

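The cassette is held by its fin, with its top rim's far corners at (247,163) and (398,162). I'll check its in-hand pose numerically while transiting.

```bash
python3 - <<'E'
from fit import *
c=viewer.capture('wrist');ob=status.get_obs()
R=Rt(ob['tool_rot']);T=ob['tool_pos']
# cassette axes in tool: cass y=tool x, cass x=tool y, cass z=-tool z
M=np.array([[0,1,0],[1,0,0],[0,0,-1.]])
P=np.array([[-.035,.05,.005],[.035,.05,.005],[-.035,.05,-.035],[.035,.05,-.035],[-.007,.03,.035],[.007,.03,.035],[-.007,-.03,.035],[.007,-.03,.035]])
ctr=np.array([-.0019,0,.0088])
print(np.round(proj(c,(P@M.T+ctr)@R.T+T),1), ob['tool_rot'],ob['force'])
E
```

```text
[[240.8 159.4]
 [395.7 159.2]
 [256.7 145. ]
 [380.6 144.9]
 [299.9 226.3]
 [336.3 226.2]
 [302.7 352.4]
 [334.5 352.3]] [ 3.13935393e+00 -3.46319879e-04  1.83639421e+00] [ 0.17576356 -0.02363095 -3.22626235]
```

Call:
{"method": "jog_arm", "body": {
  "steps": [-0.5,-0.15,-0.3,-0.036,-0.004,0.02,-1,-1,-0.3,-0.6,-0.072,-0.008,0.04,-1,-1,-0.3,-0.8,-0.108,-0.012,0.062,-1,-1,-0.3,-0.8,-0.108,-0.012,0.062,-1]
}}

```text
clock: 8.0
tool_pos: [0.5095, 0.2202, 0.3249]
tool_rot: [2.796, 0.004, 1.636]
force: [0.4, 0.4, -1.8]
opening: 0.0131
grasp_force: 60.0
```

```bash
python3 - <<'E'
from fit import *
v=[.5688,-.1975,.068]
G=Rc(v[2])@np.array([[0,1,0],[1,0,0],[0,0,-1.]])
ob=status.get_obs();print(ob['tool_pos'],ob['tool_rot'],ob['force'],ob['joints'])
print(plan(G,np.array([*v[:2],.072])+Rc(v[2])@[0,0,.22]))
E
```

```text
[0.50950686 0.22015165 0.32489749] [2.79626922 0.00406002 1.63610234] [ 0.43568217  0.40319688 -1.82759517] [ 0.24954096  0.02171505  1.63801512 -0.07232473  1.14358648  0.2022602 ]
[-4.206e+00 -5.700e-01  3.040e-01 -1.000e-03  2.000e-03 -0.000e+00]
```

Call:
{"method": "jog_arm", "body": {
  "steps": [-0.5,-0.07,0,0,0,0,-1,-1,-0.14,0,0,0,0,-1,-1,-0.14,0,0,0,0,-1]
}}

```text
clock: 8.3
tool_pos: [0.5035, 0.1162, 0.3154]
tool_rot: [2.808, 0.006, 1.633]
force: [-0.5, 0.8, -2.4]
opening: 0.0126
grasp_force: 59.9
```

Call:
{"method": "jog_arm", "body": {
  "steps": [-0.5,-0.07,0,0,0,0,-1,-1,-0.14,0,0,0,0,-1,-1,-0.14,0,0,0,0,-1]
}}

```text
clock: 8.6
tool_pos: [0.4977, 0.0151, 0.3117]
tool_rot: [2.807, 0.004, 1.632]
force: [0.0, -0.1, -1.2]
opening: 0.0132
grasp_force: 59.9
```

Call:
{"method": "jog_arm", "body": {
  "steps": [-0.5,-0.07,0,0,0,0,-1,-1,-0.14,0,0,0,0,-1,-1,-0.14,0,0,0,0,-1]
}}

```text
clock: 8.9
tool_pos: [0.4916, -0.0852, 0.3078]
tool_rot: [2.806, 0.003, 1.632]
force: [0.6, 0.7, -2.6]
opening: 0.0126
grasp_force: 59.9
```

Call:
{"method": "jog_arm", "body": {
  "steps": [-0.5,-0.07,0,0,0,0,-1,-1,-0.14,0,0,0,0,-1,-1.0,-0.14,0,0,0,0,-1,-1.0,-0.14,0,0,0,0,-1]
}}

```text
clock: 9.3
tool_pos: [0.4855, -0.1808, 0.3039]
tool_rot: [2.804, -0.0, 1.637]
force: [0.7, 1.0, -1.6]
opening: 0.0129
grasp_force: 59.9
```

```bash
cat >> fit.py <<'E'
V=[.5688,-.1975,.068]
M=np.array([[0,1,0],[1,0,0],[0,0,-1.]])
def goal(x,y,z,v=V): return Rc(v[2])@M, np.array([*v[:2],.072])+Rc(v[2])@[x,y,z]
def incr(v=V):
    ob=status.get_obs(); C=Rc(v[2]); p=C.T@(ob['tool_pos']-[*v[:2],.072]); dR=Ro.from_matrix((C@M).T@Rt(ob['tool_rot'])).as_rotvec()
    print('t',ob['clock'],'tcp in cradle mm',np.round(p*1e3,1),'rot err',np.round(dR,3),'F cradle',np.round(C.T@ob['force'],1),'op',round(ob['opening'],4),round(ob['grasp_force'],1))
E
python3 - <<'E'
from fit import *
incr(); print(plan(*goal(0,.0019,.14)))
c=viewer.capture('wrist');save(c,'w4')
E
```

```text
t 9.3 tcp in cradle mm [  2.3  22.3 246. ] rot err [ 0.012 -0.     0.002] F cradle [ 0.2  1.  -1.8] op 0.0129 59.9
[-2.04e-01 -1.00e-02  1.06e+00 -4.00e-03  0.00e+00 -1.00e-03]
```

View pics/w4.png

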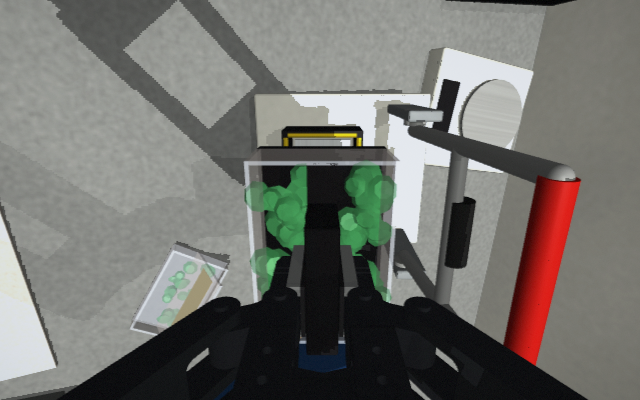

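The view shows the cassette straight above the pocket: the lip's far edge runs from (283,132) to (362,132), centred on 322 like the cassette. The handle is clear at the right, so I lower it.

Call:
{"method": "jog_arm", "body": {
  "steps": [-0.1,0,0.4,0,0,0,-1,-0.2,-0.01,0.8,-0.004,0,0,-1,-0.2,-0.01,0.98,-0.004,0,0,-1,-0.2,-0.01,0.98,-0.004,0,0,-1,-0.2,-0.01,0.98,-0.004,0,0,-1]
}}

```text
clock: 9.85
tool_pos: [0.5192, -0.1971, 0.2137]
tool_rot: [2.789, 0.003, 1.641]
force: [0.6, -1.2, -2.2]
opening: 0.0128
grasp_force: 59.8
```

Call:
{"method": "jog_arm", "body": {
  "steps": [0,0,0.2,0,0,0,-1,0,0,0.4,0,0,0,-1,0,0,0.4,0,0,0,-1,0,0,0.4,0,0,0,-1]
}}

```text
clock: 10.25
tool_pos: [0.5331, -0.1979, 0.1776]
tool_rot: [2.787, 0.005, 1.64]
force: [0.4, -0.1, -2.8]
opening: 0.0125
grasp_force: 59.8
```

```bash
python3 - <<'E'
from fit import *
incr(); print(plan(*goal(0,.0019,.10)))
c=viewer.capture('wrist');ob=status.get_obs()
R=Rt(ob['tool_rot']);T=ob['tool_pos'];ctr=np.array([-.0019,0,.0088])
P=np.array([[-.035,.05,.005],[.035,.05,.005],[-.035,.05,-.035],[.035,.05,-.035]])
print('cass pred',np.round(proj(c,(P@M.T+ctr)@R.T+T),1))
C=Rc(V[2]);L=np.array([[-.0385,.0535,.034],[.0385,.0535,.034],[-.0362,.0512,.031],[.0362,.0512,.031]])
print('lip pred',np.round(proj(c,L@C.T+[*V[:2],.072]),1))
save(dict(frame=cv2.resize(c['frame'][80:210,220:420],None,fx=4,fy=4,interpolation=cv2.INTER_NEAREST)),'w5')
E
```

```text
t 10.25 tcp in cradle mm [  2.6   2.  111.4] rot err [-0.005 -0.004 -0.003] F cradle [-0.5 -0.2 -2.8] op 0.0125 59.8
[-0.001 -0.027  0.114  0.002  0.001  0.001]
cass pred [[243.1 161.1]
 [401.5 161.1]
 [259.3 146.2]
 [385.4 146.1]]
lip pred [[257.8 131.1]
 [376.9 131.2]
 [262.3 134. ]
 [372.5 134.2]]
```

View pics/w5.png

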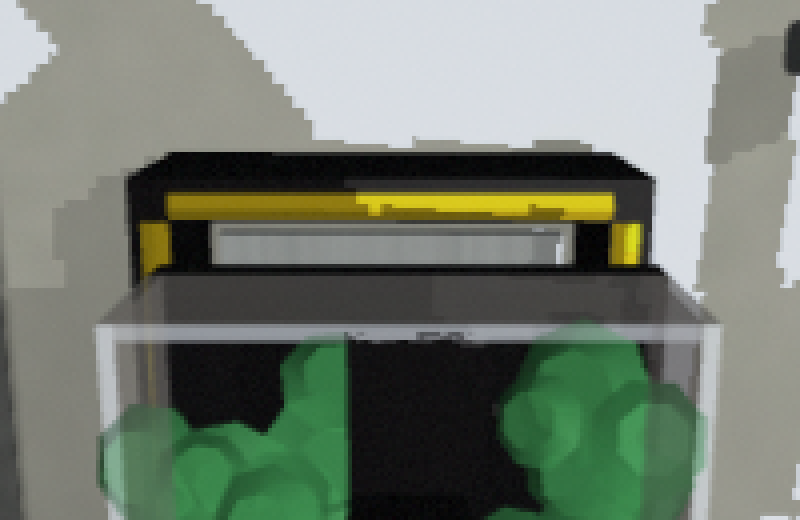

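The crop shows the cassette edges at (244-400, 161) matching the prediction within 0.5 px. The lip's inner edge at (263-372, 135) is within about 0.6 mm. The cassette is 2.6 mm too far up the slope, so I correct that and lower to just above the lip.

Call:
{"method": "jog_arm", "body": {
  "steps": [0,-0.26,0.05,0.002,0.001,0.001,-1,0,-0.26,0.15,0.002,0.001,0.001,-1,0,-0.26,0.25,0.002,0.001,0.001,-1,0,-0.26,0.25,0.002,0.001,0.001,-1,0,-0.26,0.25,0.002,0.001,0.001,-1]
}}

```text
clock: 10.8
tool_pos: [0.5176, -0.1996, 0.144]
tool_rot: [2.794, 0.0, 1.637]
force: [0.4, 0.0, -1.7]
opening: 0.0129
grasp_force: 59.8
```

```bash
python3 - <<'E'
from fit import *
incr(); print(plan(*goal(0,.0019,.055)))
c=viewer.capture('wrist');ob=status.get_obs()
h=cv2.cvtColor(c['frame'],cv2.COLOR_RGB2HSV); m=cv2.inRange(h,(20,120,60),(35,255,255))[:150,240:400]
r,cc=np.nonzero(m);print('yellow rows',r.min(),r.max(),'cols',cc.min()+240,cc.max()+240)
R=Rt(ob['tool_rot']);T=ob['tool_pos'];ctr=np.array([-.0019,0,.0088])
P=np.array([[-.035,.05,.005],[.035,.05,.005],[-.035,.05,-.035],[.035,.05,-.035]])
print('cass pred',np.round(proj(c,(P@M.T+ctr)@R.T+T),1))
C=Rc(V[2]);L=np.array([[-.0405,.0555,.034],[.0405,.0555,.034],[-.0362,.0512,.031],[.0362,.0512,.031]])
print('lip pred',np.round(proj(c,L@C.T+[*V[:2],.072]),1))
E
```

```text
t 10.8 tcp in cradle mm [-23.5   1.4  85.2] rot err [ 0.001 -0.001  0.001] F cradle [-0.2 -0.  -1.7] op 0.0129 59.8
[ 0.006  0.236  0.302 -0.     0.    -0.   ]
yellow rows 133 145 cols 292 399
cass pred [[242.6 160.3]
 [400.9 160.2]
 [258.9 145.5]
 [384.9 145.4]]
lip pred [[292.1 132.7]
 [434.  132.4]
 [300.1 139.4]
 [424.3 139.2]]
```

I mis-scaled that shift: it moved 26 mm instead of 2.6. Nothing was touched, and I correct it sideways first.

Call:
{"method": "jog_arm", "body": {
  "steps": [0,0.1,-0.05,0,0,0,-1,0.006,0.235,-0.05,0,0,0,-1,0.006,0.235,0,0,0,0,-1,0.006,0.235,0,0,0,0,-1,0.006,0.235,0,0,0,0,-1]
}}

```text
clock: 11.35
tool_pos: [0.5384, -0.1969, 0.1511]
tool_rot: [2.796, -0.001, 1.637]
force: [-0.1, 0.7, -2.5]
opening: 0.013
grasp_force: 60.0
```

```bash
python3 - <<'E'
from fit import *
incr(); print(plan(*goal(0,.0019,.055)))
c=viewer.capture('wrist');ob=status.get_obs()
h=cv2.cvtColor(c['frame'],cv2.COLOR_RGB2HSV); m=cv2.inRange(h,(20,120,60),(35,255,255))[:150,200:450]
r,cc=np.nonzero(m);print('yellow rows',r.min(),r.max(),'cols',cc.min()+200,cc.max()+200)
R=Rt(ob['tool_rot']);T=ob['tool_pos'];ctr=np.array([-.0019,0,.0088])
P=np.array([[-.035,.05,.005],[.035,.05,.005],[-.035,.05,-.035],[.035,.05,-.035]])
print('cass pred',np.round(proj(c,(P@M.T+ctr)@R.T+T),1))
C=Rc(V[2]);L=np.array([[-.0405,.0555,.034],[.0405,.0555,.034],[-.0362,.0512,.031],[.0362,.0512,.031]])
print('lip pred',np.round(proj(c,L@C.T+[*V[:2],.072]),1))
E
```

```text
t 11.35 tcp in cradle mm [-1.4  2.7 84.7] rot err [0.003 0.    0.001] F cradle [-0.9  0.7 -2.4] op 0.013 60.0
[-0.008  0.015  0.297 -0.001 -0.    -0.   ]
yellow rows 135 149 cols 254 395
cass pred [[242.6 160.4]
 [400.8 160.4]
 [258.8 145.6]
 [384.8 145.5]]
lip pred [[253.4 135.2]
 [395.3 134.9]
 [262.3 141.9]
 [386.4 141.7]]
```

Call:
{"method": "jog_arm", "body": {
  "steps": [-0.006,0.012,0.03,0,0,0,-1,-0.006,0.012,0.06,0,0,0,-1,-0.006,0.012,0.09,0,0,0,-1,-0.006,0.012,0.12,0,0,0,-1,-0.006,0.012,0.15,0,0,0,-1,-0.006,0.012,0.15,0,0,0,-1]
}}

```text
clock: 12.0
tool_pos: [0.545, -0.1973, 0.1373]
tool_rot: [2.795, -0.001, 1.637]
force: [0.4, 0.3, -2.3]
opening: 0.0127
grasp_force: 60.0
```

```bash
python3 - <<'E'
from fit import *
incr(); print(plan(*goal(0,.0019,.055)))
E
```

```text
t 12.0 tcp in cradle mm [ 0.1  1.8 69.5] rot err [0.003 0.    0.002] F cradle [-0.4  0.3 -2.3] op 0.0127 60.0
[ 0.001 -0.     0.145 -0.001 -0.    -0.001]
```

Call:
{"method": "jog_arm", "body": {
  "steps": [0,0,0.03,0,0,0,-1,0,0,0.06,0,0,0,-1,0,0,0.09,0,0,0,-1,0,0,0.115,0,0,0,-1,0,0,0.14,0,0,0,-1,0,0,0.14,0,0,0,-1]
}}

```text
clock: 12.6
tool_pos: [0.5498, -0.197, 0.1243]
tool_rot: [2.795, -0.0, 1.637]
force: [-0.8, -0.3, -2.2]
opening: 0.0129
grasp_force: 60.0
```

```bash
python3 - <<'E'
from fit import *
incr()
E
```

```text
t 12.6 tcp in cradle mm [ 0.1  1.7 55.6] rot err [ 0.003 -0.     0.002] F cradle [-1.6 -0.2 -1.8] op 0.0129 60.0
```

Call:
{"method": "jog_arm", "body": {
  "steps": [0,0,0.01,0,0,0,-0.4,0,0,0.01,0,0,0,0,0,0,0.01,0,0,0,0,0,0,0.01,0,0,0,0,0,0,0,0,0,0,0,0,0,0,0,0,0,0]
}}

```text
clock: 13.2
tool_pos: [0.55, -0.1973, 0.1251]
tool_rot: [2.794, 0.0, 1.637]
force: [0.3, -0.0, -1.0]
opening: 0.0427
grasp_force: 0.0
```

Call:
{"method": "jog_arm", "body": {
  "steps": [0,0,-0.3,0,0,0,0,0,0,-0.7,0,0,0,0,0,0,-1,0,0,0,0,0,0,-1,0,0,0,0]
}}

```text
clock: 13.6
tool_pos: [0.5172, -0.2012, 0.2237]
tool_rot: [2.788, 0.006, 1.636]
force: [-0.4, -0.4, 0.6]
opening: 0.0429
grasp_force: 0.0
```

Call:
{"method": "jog_arm", "body": {
  "steps": [0,-0.3,-0.2,0,0,0,0,0,-0.6,-0.4,0,0,0,0,0,-0.6,-0.4,0,0,0,0,0,-0.6,-0.4,0,0,0,0]
}}

```text
clock: 14.0
tool_pos: [0.446, -0.2044, 0.236]
tool_rot: [2.794, 0.0, 1.635]
force: [0.0, -0.0, -0.0]
opening: 0.0428
grasp_force: 0.0
```

```bash
python3 - <<'E'
from fit import *
incr()
c=viewer.capture('wrist');s=viewer.capture('side');t=viewer.capture('top')
for n,k in(('w',c),('s',s),('t',t)): print(n,[(np.round(d['at'],1),round(d['p'],2)) for d in viewer.find_in('handle',k)])
# red region ends
for n,k in(('w',c),('s',s),('t',t)):
    h=cv2.cvtColor(k['frame'],cv2.COLOR_RGB2HSV); m=(cv2.inRange(h,(0,170,70),(8,255,255))|cv2.inRange(h,(172,170,70),(180,255,255)))
    kk,lab,st,ce=cv2.connectedComponentsWithStats(m); j=1+np.argmax(st[1:,4]); pts=np.argwhere(lab==j)[:,::-1].astype(np.float32)
    print(n,st[j],ce[j],cv2.boxPoints(cv2.minAreaRect(pts)).round(1).tolist())
o=np.zeros((400,750,3),np.uint8);o[:,:500]=c['frame'][:,140:];o[:,500:]=cv2.resize(s['frame'][30:190,330:430],(250,400))
save(dict(frame=o),'w6')
# predicted handle for angles
C=Rc(V[2])
for th in np.arange(1.6,2.05,.05):
    P=np.array([[.085-.17*np.cos(th),y,.075+.17*np.sin(th)] for y in(-.058,0,.058)])@C.T+[*V[:2],.072]
    print(round(th,2),P[1].round(3),*[proj(k,P).round(0).tolist() for k in(s,t)])
E
```

```text
t 14.0 tcp in cradle mm [-59.5   1.4 196.2] rot err [ 0.001 -0.002  0.003] F cradle [-0. -0. -0.] op 0.0428 0.0
w [(array([592.6, 238.8]), 0.66)]
s [(array([378. ,  86.1]), 0.74)]
t [(array([518.1, 162.2]), 0.6)]Traceback (most recent call last):
  File "<stdin>", line 8, in <module>
    return _wrapfunc(a, 'argmax', axis=axis, out=out, **kwds)
    return bound(*args, **kwds)
ValueError: attempt to get argmax of an empty sequence
```

```bash
python3 - <<'E'
from fit import *
c=viewer.capture('wrist');s=viewer.capture('side');t=viewer.capture('top')
for n,k in(('s',s),('t',t)):
    h=cv2.cvtColor(k['frame'],cv2.COLOR_RGB2HSV); m=(cv2.inRange(h,(0,170,70),(8,255,255))|cv2.inRange(h,(172,170,70),(180,255,255)))
    kk,lab,st,ce=cv2.connectedComponentsWithStats(m); j=1+np.argmax(st[1:,4]); pts=np.argwhere(lab==j)[:,::-1].astype(np.float32)
    print(n,st[j],ce[j],cv2.boxPoints(cv2.minAreaRect(pts)).round(1).tolist())
o=np.zeros((400,750,3),np.uint8);o[:,:500]=c['frame'][:,140:];o[:,500:]=cv2.resize(s['frame'][30:190,330:430],(250,400))
save(dict(frame=o),'w6')
C=Rc(V[2])
for th in np.arange(1.6,2.05,.05):
    P=np.array([[.085-.17*np.cos(th),y,.075+.17*np.sin(th)] for y in(-.058,0,.058)])@C.T+[*V[:2],.072]
    print(round(th,2),P[1].round(3),*[proj(k,P).round(0).tolist() for k in(s,t)])
E
```

```text
s [374  59  21  18 107] [384.59813084  67.        ] [[373.6000061035156, 73.0999984741211], [392.79998779296875, 57.5], [395.6000061035156, 60.900001525878906], [376.3999938964844, 76.5]]Traceback (most recent call last):
  File "<stdin>", line 5, in <module>
    return _wrapfunc(a, 'argmax', axis=axis, out=out, **kwds)
    return bound(*args, **kwds)
ValueError: attempt to get argmax of an empty sequence
```

```bash
python3 - <<'E'
from fit import *
c=viewer.capture('wrist');s=viewer.capture('side')
o=np.zeros((400,750,3),np.uint8);o[:,:500]=c['frame'][:,140:];o[:,500:]=cv2.resize(s['frame'][30:190,330:430],(250,400))
save(dict(frame=o),'w6')
t0=dict(viewer.capture('top'))
C=Rc(V[2])
for th in np.arange(1.6,2.05,.05):
    P=np.array([[.085-.17*np.cos(th),y,.075+.17*np.sin(th)] for y in(-.058,0,.058)])@C.T+[*V[:2],.072]
    print(round(th,2),P[1].round(3),*[proj(k,P).round(1).tolist() for k in(s,t0)])
im=cv2.imread('pics/top0.png');h=cv2.cvtColor(im,cv2.COLOR_BGR2HSV);m=(cv2.inRange(h,(0,170,70),(8,255,255))|cv2.inRange(h,(172,170,70),(180,255,255)))
m[300:]=0;r,q=np.nonzero(m);print('top0 red',cv2.boxPoints(cv2.minAreaRect(np.c_[q,r].astype(np.float32))).round(1).tolist())
E
```

```text
1.6 [ 0.57  -0.197  0.333] [[396.7, 63.1], [388.5, 69.9], [379.8, 77.1]] [[556.4, 171.8], [525.2, 173.3], [494.1, 174.9]]
1.65 [ 0.578 -0.197  0.335] [[394.5, 61.7], [386.3, 68.5], [377.5, 75.7]] [[556.7, 167.3], [525.5, 168.8], [494.3, 170.4]]
1.7 [ 0.586 -0.196  0.337] [[392.3, 60.5], [384.0, 67.3], [375.2, 74.4]] [[556.9, 162.7], [525.6, 164.3], [494.4, 165.9]]
1.75 [ 0.594 -0.196  0.339] [[390.1, 59.4], [381.7, 66.1], [372.9, 73.2]] [[557.0, 158.1], [525.6, 159.7], [494.4, 161.3]]
1.8 [ 0.603 -0.195  0.34 ] [[387.8, 58.4], [379.4, 65.1], [370.6, 72.1]] [[556.9, 153.5], [525.6, 155.1], [494.3, 156.7]]
1.85 [ 0.611 -0.195  0.341] [[385.6, 57.6], [377.1, 64.2], [368.2, 71.2]] [[556.8, 149.0], [525.4, 150.6], [494.1, 152.2]]
1.9 [ 0.62  -0.194  0.342] [[383.3, 56.8], [374.8, 63.4], [365.9, 70.4]] [[556.5, 144.4], [525.1, 146.0], [493.8, 147.6]]
1.95 [ 0.628 -0.193  0.341] [[381.0, 56.2], [372.5, 62.8], [363.5, 69.7]] [[556.1, 139.9], [524.8, 141.5], [493.5, 143.1]]
2.0 [ 0.636 -0.193  0.341] [[378.7, 55.7], [370.2, 62.3], [361.1, 69.2]] [[555.6, 135.5], [524.3, 137.1], [493.1, 138.7]]
top0 red [[0.0, 0.0], [0.0, 0.0], [0.0, 0.0], [0.0, 0.0]]
```

View pics/w6.png

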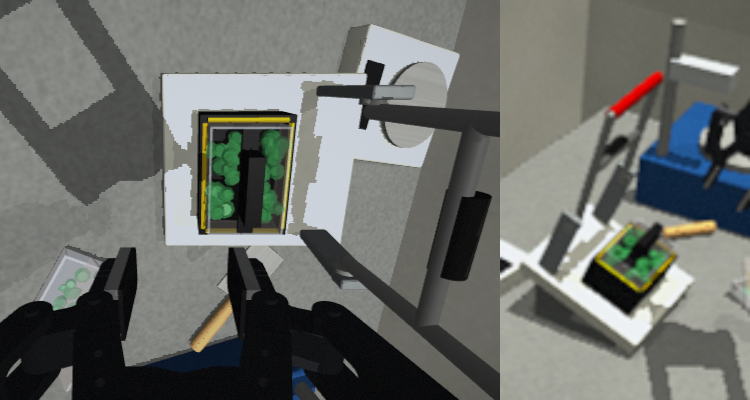

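The picture shows the cassette seated square in the pocket, standing proud with its fin at crop (250,190). The handle in the side view at (384,67) fits a clamp angle of about 1.69 rad. The plan is to go above the handle, grip it from above at constant tool tilt, and carry it along the arc.

Call:
{"method": "jog_arm", "body": {
  "steps": [0,0,-0.45,0,0,0,0.5,0,0,-0.9,0,0,0,0.5,0,0.4,-0.9,0,0,0,0.5,-0.01,0.8,-0.9,0,0,0,0.5,-0.01,0.8,-0.9,0,0,0,0.5]
}}

```text
clock: 15.1
tool_pos: [0.4942, -0.2028, 0.3504]
tool_rot: [2.79, 0.003, 1.638]
force: [0.1, 0.8, -0.7]
opening: 0.0643
grasp_force: 0.0
```

Call:
{"method": "jog_arm", "body": {
  "steps": [0,0.3,0,0,0,0,0.5,0,0.6,0,0,0,0,0.5,0,0.84,0,0,0,0,0.5,0,0.84,0,0,0,0,0.5,0,0.84,0,0,0,0,0.5]
}}

```text
clock: 15.6
tool_pos: [0.5689, -0.1966, 0.3754]
tool_rot: [2.796, -0.001, 1.638]
force: [-0.7, -0.6, -0.7]
opening: 0.0641
grasp_force: 0.0
```

```bash
python3 - <<'E'
from fit import *
incr()
c=viewer.capture('wrist');s=viewer.capture('side');save(c,'w7')
C=Rc(V[2])
for k in(c,s):
    h=cv2.cvtColor(k['frame'],cv2.COLOR_RGB2HSV); m=(cv2.inRange(h,(0,170,70),(8,255,255))|cv2.inRange(h,(172,170,70),(180,255,255)))
    kk,lab,st,ce=cv2.connectedComponentsWithStats(m)
    for j in range(1,kk):
        if st[j,4]>60: print(st[j],ce[j].round(1), cv2.boxPoints(cv2.minAreaRect(np.argwhere(lab==j)[:,::-1].astype(np.float32))).round(1).tolist())
for th in np.arange(1.6,1.81,.05):
    P=np.array([[.085-.17*np.cos(th),y,.075+.17*np.sin(th)] for y in(-.058,0,.058)])@C.T+[*V[:2],.072]
    print(round(th,2),[.085-.17*np.cos(th),.075+.17*np.sin(th)],*[proj(k,P).round(1).tolist() for k in(c,s)])
E
```

```text
t 15.6 tcp in cradle mm [103.9   0.9 285.1] rot err [0.004 0.    0.001] F cradle [-0.9 -0.6 -0.4] op 0.0641 0.0
[ 313  120   29  208 5240] [326.9 220. ] [[313.0, 120.0], [341.0, 120.0], [341.0, 327.0], [313.0, 327.0]]
[374  59  21  18 104] [384.6  67. ] [[373.70001220703125, 73.0999984741211], [392.8999938964844, 57.70000076293945], [395.6000061035156, 61.0], [376.29998779296875, 76.4000015258789]]
1.6 [np.float64(0.08996391879121911), np.float64(0.24492751251705586)] [[300.5, 312.2], [298.4, 229.2], [295.9, 129.7]] [[396.7, 63.1], [388.5, 69.9], [379.8, 77.1]]
1.65 [np.float64(0.0984505510971448), np.float64(0.24446705483716624)] [[313.7, 311.8], [312.8, 228.9], [311.7, 129.6]] [[394.5, 61.7], [386.3, 68.5], [377.5, 75.7]]
1.7 [np.float64(0.10690356403023923), np.float64(0.24358301777691965)] [[326.8, 310.9], [327.1, 228.3], [327.4, 129.4]] [[392.3, 60.5], [384.0, 67.3], [375.2, 74.4]]
1.75 [np.float64(0.1153018294604137), np.float64(0.24227761096856926)] [[339.7, 309.7], [341.1, 227.4], [342.8, 129.1]] [[390.1, 59.4], [381.7, 66.1], [372.9, 73.2]]
1.8 [np.float64(0.12362435609782485), np.float64(0.24055409724929316)] [[352.3, 308.1], [354.8, 226.3], [357.8, 128.7]] [[387.8, 58.4], [379.4, 65.1], [370.6, 72.1]]
```

View pics/w7.png

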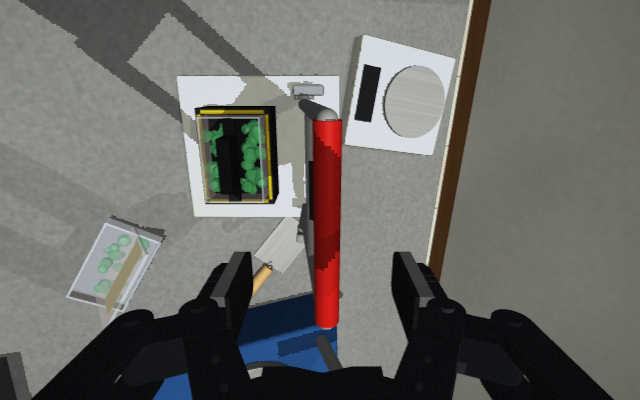

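The red bar at (327,220) lies between the open fingers and fits 1.70 rad. I descend and grip it.

Call:
{"method": "jog_arm", "body": {
  "steps": [0,0.03,0.2,0,0,0,0.5,0,0.03,0.4,0,0,0,0.5,0,0.03,0.6,0,0,0,0.5,0,0.03,0.6,0,0,0,0.5]
}}

```text
clock: 16.1
tool_pos: [0.5907, -0.1947, 0.3175]
tool_rot: [2.8, -0.004, 1.637]
force: [0.2, -0.1, -0.7]
opening: 0.0643
grasp_force: 0.0
```

Call:
{"method": "jog_arm", "body": {
  "steps": [0,0,0,0,0,0,-1,0,0,0,0,0,0,-1,0,0,0,0,0,0,-1,0,0,0,0,0,0,-1,0,0,0,0,0,0,-1,0,0,0,0,0,0,-1],
  "newtons": 50
}}

```text
clock: 16.7
tool_pos: [0.5923, -0.1958, 0.3224]
tool_rot: [2.794, 0.002, 1.637]
force: [-5.2, -0.6, 5.8]
opening: 0.0145
grasp_force: 48.9
```

```bash
cat >> fit.py <<'E'
def arc(dth,n=8,dz=0.,th_now=None):
    """rows (tool y,z shares) to swing the gripped handle by -dth from the present angle; from measured pose to the ideal arc"""
    ob=status.get_obs();C=Rc(V[2]);p=C.T@(ob['tool_pos']-[*V[:2],.072])
    g=p+[0,0,.019]; th=np.arctan2(g[2]-.075,.085-g[0]); r=np.hypot(g[2]-.075,.085-g[0]); print('th',th.round(3),'r',r.round(4))
    for k in range(1,n+1):
        t=th-dth*k/n; q=np.array([.085-.17*np.cos(t),p[1],.075+.17*np.sin(t)-.019])-p
        print(k,round(t,3),'tool y,z',np.round([q[0]/.1,-q[2]/.1],3))
E
python3 - <<'E'
from fit import *
incr();arc(.48)
E
```

```text
t 16.7 tcp in cradle mm [1.078e+02 1.000e-01 2.273e+02] rot err [ 0.001 -0.002  0.001] F cradle [-2.9 -0.3  7.2] op 0.0145 48.9
th 1.703 r 0.1728
1 1.643 tool y,z [-0.105  0.017]
2 1.583 tool y,z [-0.207  0.013]
3 1.523 tool y,z [-0.309  0.014]
4 1.463 tool y,z [-0.411  0.022]
5 1.403 tool y,z [-0.512  0.036]
6 1.343 tool y,z [-0.612  0.056]
7 1.283 tool y,z [-0.71   0.082]
8 1.223 tool y,z [-0.807  0.114]
```

Call:
{"method": "jog_arm", "body": {
  "steps": [0,-0.105,-0.007,0,0,0,-1,0,-0.207,-0.011,0,0,0,-1,0,-0.309,-0.01,0,0,0,-1,0,-0.411,-0.002,0,0,0,-1,0,-0.512,0.012,0,0,0,-1,0,-0.612,0.032,0,0,0,-1,0,-0.71,0.058,0,0,0,-1,0,-0.807,0.09,0,0,0,-1]
}}

```text
clock: 17.5
tool_pos: [0.5227, -0.2009, 0.2891]
tool_rot: [2.785, 0.004, 1.636]
force: [4.1, 0.3, 6.0]
opening: 0.014
grasp_force: 52.5
```

```bash
python3 - <<'E'
from fit import *
incr();arc(.4)
E
```

```text
t 17.5 tcp in cradle mm [ 3.080e+01 -2.000e-01  2.198e+02] rot err [-0.008 -0.005  0.001] F cradle [6.  0.  4.2] op 0.014 52.5
th 1.251 r 0.1725
1 1.201 tool y,z [-0.072  0.053]
2 1.151 tool y,z [-0.15   0.085]
3 1.101 tool y,z [-0.227  0.122]
4 1.051 tool y,z [-0.302  0.162]
5 1.001 tool y,z [-0.375  0.206]
6 0.951 tool y,z [-0.445  0.254]
7 0.901 tool y,z [-0.513  0.305]
8 0.851 tool y,z [-0.578  0.36 ]
```

Call:
{"method": "jog_arm", "body": {
  "steps": [0,-0.095,0.038,0,0,0,-1,0,-0.187,0.081,0,0,0,-1,0,-0.277,0.13,0,0,0,-1,0,-0.363,0.184,0,0,0,-1,0,-0.446,0.243,0,0,0,-1,0,-0.526,0.307,0,0,0,-1,0,-0.601,0.375,0,0,0,-1,0,-0.672,0.448,0,0,0,-1]
}}

```text
clock: 18.3
tool_pos: [0.4745, -0.2042, 0.2226]
tool_rot: [2.787, 0.003, 1.636]
force: [8.8, 2.1, 3.3]
opening: 0.0141
grasp_force: 55.8
```

```bash
python3 - <<'E'
from fit import *
incr();arc(.4)
t0=.743
for k in range(1,9):
    t=t0-.05*k; print(round(t,3),np.round([-1.7*(np.cos(t)-np.cos(t0)),1.7*(np.sin(t0)-np.sin(t))],3))
E
```

```text
t 18.3 tcp in cradle mm [-37.3  -0.3 173.9] rot err [-0.005 -0.004  0.002] F cradle [9.5 1.5 0.1] op 0.0141 55.8
th 0.767 r 0.1698
1 0.717 tool y,z [-0.059  0.062]
2 0.667 tool y,z [-0.113  0.127]
3 0.617 tool y,z [-0.164  0.195]
4 0.567 tool y,z [-0.211  0.266]
5 0.517 tool y,z [-0.255  0.338]
6 0.467 tool y,z [-0.295  0.413]
7 0.417 tool y,z [-0.331  0.49 ]
8 0.367 tool y,z [-0.364  0.569]
0.693 [-0.056  0.064]
0.643 [-0.109  0.131]
0.593 [-0.158  0.2  ]
0.543 [-0.204  0.272]
0.493 [-0.246  0.345]
0.443 [-0.284  0.421]
0.393 [-0.318  0.499]
0.343 [-0.349  0.578]
```

Call:
{"method": "jog_arm", "body": {
  "steps": [0,-0.056,0.064,0,0,0,-1,0,-0.109,0.131,0,0,0,-1,0,-0.158,0.2,0,0,0,-1,0,-0.204,0.272,0,0,0,-1,0,-0.246,0.345,0,0,0,-1,0,-0.284,0.421,0,0,0,-1,0,-0.318,0.499,0,0,0,-1,0,-0.349,0.578,0,0,0,-1]
}}

```text
clock: 19.1
tool_pos: [0.4607, -0.2052, 0.1557]
tool_rot: [2.79, 0.003, 1.636]
force: [2.0, 1.7, 7.7]
opening: 0.0138
grasp_force: 59.3
```

```bash
python3 - <<'E'
from fit import *
incr();arc(.3)
t0=.343
for k in range(1,9):
    t=t0-.03*k; print(round(t,3),np.round([-1.7*(np.cos(t)-np.cos(t0)),1.7*(np.sin(t0)-np.sin(t))],3))
E
```

```text
t 19.1 tcp in cradle mm [-73.2  -0.4 115.7] rot err [-0.003 -0.004  0.002] F cradle [4.6 1.6 6.5] op 0.0138 59.3
th 0.361 r 0.1691
1 0.323 tool y,z [-0.03   0.057]
2 0.286 tool y,z [-0.049  0.118]
3 0.248 tool y,z [-0.066  0.179]
4 0.211 tool y,z [-0.08   0.241]
5 0.173 tool y,z [-0.092  0.304]
6 0.136 tool y,z [-0.102  0.367]
7 0.098 tool y,z [-0.109  0.43 ]
8 0.061 tool y,z [-0.114  0.494]
0.313 [-0.016  0.048]
0.283 [-0.031  0.097]
0.253 [-0.045  0.146]
0.223 [-0.057  0.196]
0.193 [-0.067  0.246]
0.163 [-0.076  0.296]
0.133 [-0.084  0.346]
0.103 [-0.09   0.397]
```

Call:
{"method": "jog_arm", "body": {
  "steps": [0,-0.016,0.048,0,0,0,-1,0,-0.031,0.097,0,0,0,-1,0,-0.045,0.146,0,0,0,-1,0,-0.057,0.196,0,0,0,-1,0,-0.067,0.246,0,0,0,-1,0,-0.076,0.296,0,0,0,-1,0,-0.084,0.346,0,0,0,-1,0,-0.09,0.397,0,0,0,-1],
  "newtons": 70
}}

```text
clock: 19.9
tool_pos: [0.4648, -0.2049, 0.1147]
tool_rot: [2.792, 0.003, 1.636]
force: [-1.8, -0.4, 6.0]
opening: 0.0141
grasp_force: 71.4
```

Call:
{"method": "jog_arm", "body": {
  "steps": [0,-0.003,0.04,0,0,0,-1,0,-0.005,0.08,0,0,0,-1,0,-0.008,0.12,0,0,0,-1,0,-0.009,0.16,0,0,0,-1,0,-0.009,0.18,0,0,0,-1,0,-0.009,0.18,0,0,0,-1]
}}

```text
clock: 20.5
tool_pos: [0.4696, -0.2045, 0.097]
tool_rot: [2.793, 0.002, 1.637]
force: [-3.6, -1.5, 3.5]
opening: 0.0138
grasp_force: 72.7
```

```bash
python3 - <<'E'
from fit import *
incr();arc(.1,1)
E
```

```text
t 20.5 tcp in cradle mm [-84.9  -0.3  57.5] rot err [ 0.001 -0.003  0.001] F cradle [-2.2 -1.2  4.6] op 0.0138 72.7
th 0.009 r 0.1699
1 -0.091 tool y,z [0.006 0.17 ]
```

Call:
{"method": "jog_arm", "body": {
  "steps": [0,0,0.02,0,0,0,-1,0,0,0.04,0,0,0,-1,0,0,0.06,0,0,0,-1,0,0,0.06,0,0,0,-1]
}}

```text
clock: 20.9
tool_pos: [0.4715, -0.2044, 0.0916]
tool_rot: [2.793, 0.002, 1.637]
force: [-6.9, -1.3, 7.8]
opening: 0.0139
grasp_force: 73.2
```

```bash
python3 - <<'E'
from fit import *
incr()
s=viewer.capture('side');C=Rc(V[2])
h=cv2.cvtColor(s['frame'],cv2.COLOR_RGB2HSV); m=(cv2.inRange(h,(0,170,70),(8,255,255))|cv2.inRange(h,(172,170,70),(180,255,255)));r,q=np.nonzero(m[:180,300:450]);print(len(r),q.min()+300,q.max()+300,r.min(),r.max())
for th in(0,.03,.06,.1):
    P=np.array([[.085-.17*np.cos(th),y,.075+.17*np.sin(th)] for y in(-.058,0,.058)])@C.T+[*V[:2],.072];print(th,proj(s,P).round(1).tolist())
E
```

```text
t 20.9 tcp in cradle mm [-85.   -0.3  51.7] rot err [ 0.001 -0.003  0.001] F cradle [-3.8 -0.9  9.7] op 0.0139 73.2
75 401 416 130 147
0 [[416.1, 129.5], [409.1, 137.5], [401.6, 145.9]]
0.03 [[416.8, 128.5], [409.7, 136.5], [402.3, 144.9]]
0.06 [[417.4, 127.5], [410.3, 135.5], [402.9, 143.9]]
0.1 [[418.2, 126.1], [411.1, 134.1], [403.7, 142.5]]
```

Call:
{"method": "jog_arm", "body": {
  "steps": [0,0,0.02,0,0,0,-1,0,0,0.04,0,0,0,-1,0,0,0.06,0,0,0,-1,0,0,0.06,0,0,0,-1]
}}

```text
clock: 21.35
tool_pos: [0.4724, -0.2045, 0.0894]
tool_rot: [2.793, 0.005, 1.64]
force: [-41.6, 3.9, 58.7]
opening: 0.0137
grasp_force: 80.3
```

```bash
python3 - <<'E'
from fit import *
incr()
s=viewer.capture('side');C=Rc(V[2])
h=cv2.cvtColor(s['frame'],cv2.COLOR_RGB2HSV); m=(cv2.inRange(h,(0,170,70),(8,255,255))|cv2.inRange(h,(172,170,70),(180,255,255)));r,q=np.nonzero(m[:180,300:450]);print(len(r),q.min()+300,q.max()+300,r.min(),r.max(),r.mean())
E
```

```text
t 21.35 tcp in cradle mm [-84.9  -0.4  49.4] rot err [ 0.001 -0.004 -0.003] F cradle [-18.7   6.7  69.3] op 0.0137 80.3
75 401 415 130 147 138.48
```

The force jumped to 69 N, so the clamp is at its stop. I relax the press, let go, and retreat upward.

Call:
{"method": "jog_arm", "body": {
  "steps": [0,0,-0.03,0,0,0,-1,0,0,-0.03,0,0,0,-1,0,0,-0.03,0,0,0,0,0,0,-0.03,0,0,0,0,0,0,-0.03,0,0,0,0.2,0,0,-0.03,0,0,0,0.2,0,0,-0.03,0,0,0,0.2]
}}

```text
clock: 22.1
tool_pos: [0.4724, -0.2032, 0.0875]
tool_rot: [2.795, -0.0, 1.637]
force: [0.4, -0.6, 0.4]
opening: 0.0512
grasp_force: 0.0
```

Call:
{"method": "jog_arm", "body": {
  "steps": [0,0,-0.1,0,0,0,0.2,0,0,-0.3,0,0,0,0.2,0,0,-0.6,0,0,0,0.2,0,0,-1,0,0,0,0.2,0,0,-1,0,0,0,0.2]
}}

```text
clock: 22.6
tool_pos: [0.4394, -0.2078, 0.1871]
tool_rot: [2.789, 0.008, 1.636]
force: [-0.4, -1.2, -0.2]
opening: 0.051
grasp_force: 0.0
```

Call:
{"method": "jog_arm", "body": {
  "steps": [0,0,-0.3,0,0,0,0.2,0,0,-0.7,0,0,0,0.2,0,0,-0.7,0,0,0,0.2,0,0,-0.7,0,0,0,0.2]
}}

```text
clock: 23.0
tool_pos: [0.4146, -0.2075, 0.2485]
tool_rot: [2.794, 0.002, 1.636]
force: [0.2, 0.2, -0.8]
opening: 0.051
grasp_force: 0.0
```

```bash
python3 - <<'E'
from fit import *
incr()
C=Rc(V[2])
for n in('wrist','top','side'):
    k=viewer.capture(n)
    h=cv2.cvtColor(k['frame'],cv2.COLOR_RGB2HSV); m=(cv2.inRange(h,(0,170,70),(8,255,255))|cv2.inRange(h,(172,170,70),(180,255,255)))
    kk,lab,st,ce=cv2.connectedComponentsWithStats(m)
    for j in range(1,kk):
        if st[j,4]>60: print(n,st[j],ce[j].round(1))
    for th in(-.03,0,.03,.06,.1):
        P=np.array([[.085-.17*np.cos(th),y,.075+.17*np.sin(th)] for y in(-.058,0,.058)])@C.T+[*V[:2],.072];print(th,proj(k,P).round(1).tolist())
    for l in('amber_centre','jar_centre','green_centre'): print(l,[(np.round(d['at'],1),round(d['p'],2)) for d in viewer.find_in(l,k)])
E
```

```text
t 23.0 tcp in cradle mm [-84.8   0.5 218.7] rot err [ 0.001 -0.003  0.002] F cradle [-0.   0.2 -0.8] op 0.051 0.0
wrist [ 313  108   18  143 2357] [321.7 177. ]
-0.03 [[322.1, 238.6], [322.0, 179.7], [321.9, 113.3]]
0 [[322.1, 241.0], [321.9, 181.2], [321.8, 113.8]]
0.03 [[322.1, 243.4], [322.0, 182.8], [321.8, 114.2]]
0.06 [[322.4, 245.9], [322.2, 184.4], [322.1, 114.7]]
0.1 [[323.0, 249.3], [322.9, 186.7], [322.8, 115.4]]
amber_centre []
jar_centre []
green_centre [(array([397.9, 166.4]), 0.7)]
-0.03 [[511.4, 229.5], [486.5, 230.7], [461.7, 231.9]]
0 [[512.3, 230.2], [487.3, 231.4], [462.3, 232.6]]
0.03 [[513.2, 230.9], [488.1, 232.1], [463.0, 233.3]]
0.06 [[514.2, 231.5], [488.9, 232.8], [463.7, 234.0]]
0.1 [[515.4, 232.3], [490.0, 233.5], [464.7, 234.8]]
amber_centre [(array([348.6, 228.1]), 0.67), (array([483.2, 191.1]), 0.61), (array([338. , 144.3]), 0.5)]
jar_centre [(array([338.5, 145.8]), 0.62)]
green_centre [(array([173.4, 274.7]), 0.61), (array([484.8, 188.6]), 0.57), (array([285.8, 281.3]), 0.57)]
side [401 128  18  20  87] [409.3 137.3]
-0.03 [[415.5, 130.5], [408.4, 138.5], [401.0, 146.9]]
0 [[416.1, 129.5], [409.1, 137.5], [401.6, 145.9]]
0.03 [[416.8, 128.5], [409.7, 136.5], [402.3, 144.9]]
0.06 [[417.4, 127.5], [410.3, 135.5], [402.9, 143.9]]
0.1 [[418.2, 126.1], [411.1, 134.1], [403.7, 142.5]]
amber_centre [(array([355.3, 213.2]), 0.82)]
jar_centre [(array([294.4, 180.5]), 0.96)]
green_centre [(array([286.8, 342. ]), 0.94), (array([374.8, 267.8]), 0.74), (array([384.7, 136.7]), 0.66)]
```

```bash
python3 -c "
from bench import robot;print(robot.job_done())"
```

```text
the job is handed in; nothing more can be done
None
```

I seated the green cassette in the cradle, let go of it, and pressed the clamp down until the force jumped to 69 N at its stop. I then handed the job in at about 23 s; the interface returned no verdict. The last pictures put the clamp at about 0 rad and the amber cassette and jar where they started, but the ejector depth could not be read directly.

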